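# Level and bolt the tilting specimen stage, then stand the loupe over its coin

## Task

The spring-raised plate of the specimen stage has to lie level for reading a coin: press it down firmly but gently, squeezing its rubber stops, slide its bolt fully home into the keeper so that the plate stays level by itself, let go, and then stand the black loupe upright on the plate, centred over the coin. Do not strain the stage, and leave the other things on the desk as they are.

Things in the scene. Friction and masses are not known exactly. Their poses are not given: they have to be found in the camera images.
- stage_base: Fixed grey base of the tilting specimen stage, 176 x 206 mm, on levelling feet, so its height differs by up to 8 mm. Origin: 36 mm below the top face of the level plate, under its middle; x points to the hinge, y to the keeper, z up. The plate's hinge axis runs along y at (85, 0, 33) mm in this frame; the keeper, a dark steel block 24 x 16 mm reaching up to 50 mm, stands beside the plate at (-60, 102).
- stage_plate (a joint): Plate angle, rad: 0.4 = raised by its springs, 0 = level, just touching its two rubber stops; bolted it sits near -0.01. Aluminium plate 160 x 165 x 6 mm, from 8 to 168 mm in front of the hinge axis. At the bolt, about 5 N straight down brings it to the stops, which then give 1 mm per 5 N; the bolt enters its keeper at about 10 to 13 N. The hand must never press on the stage with more than 22 N in all.
- bolt (a joint): Travel of the steel barrel bolt along the plate's y (parallel to the hinge, towards the keeper), m: 0 = drawn back, 0.024 = fully home, a hard stop. 8 mm round rod on the plate, 145 mm in front of the hinge axis, its upper side 10 mm above the plate's top face; drags with 2 N, stays where left. At 0.012 its nose meets the keeper; it goes in only if the stops are squeezed about 1 mm (9.7 mm high opening).
- bolt_knob (a point): Centre of the bolt's upright steel knob, a cylinder 16 mm in diameter and 22 mm tall, its axis square to the plate. This point is 23 mm above the plate's top face and 145 mm in front of the hinge axis; beside it, 45 mm along the bolt both ways, only the bare rod stands up from the plate. The knob moves with the bolt. z axis square to the plate, y along the bolt towards the keeper.
- coin (a point): Centre of the small coin let into the middle of the plate, at the height of the plate's top face, 80 mm in front of the hinge axis; a flat black rubber disc, 68 mm across, surrounds it. Moves with the plate.
- loupe_centre (a point): Centre (half-way up) of the loose black eye loupe, a round tube 41 mm in diameter and 30 mm tall, 50 g, standing upright on the desk beside the stage. z axis along the tube.
- glass_dish: Shallow round glass dish with a coin, 68 mm across, 13 mm tall, on the desk; to be left alone. Origin: centre of its underside.
- dropper: Small brown dropper bottle, 34 mm across, 102 mm tall; to be left alone. Origin: centre of its underside.
- tweezers: Fine steel tweezers, 128 mm long, lying on the desk; to be left alone. Origin: middle, underside.
- flat_brush: Flat dusting brush with red handle, 192 mm long, lying on the desk; to be left alone. Origin: middle, underside.
- tool_cup: Clay cup packed with brushes and swabs, about 100 mm wide, 260 mm tall; to be left alone. Origin: centre of its underside.

How it is judged:
On the way, in this order (a step that is already met when the one before it is completed fails the run):
1. the plate is pressed down level, within about 2 degrees, with the bolt not yet home (value of joint stage_plate below 0.03 rad and value of joint bolt below 0.018 m), for 0.1 s.
2. the bolt is home in the keeper and holds the plate level without the hand (value of joint stage_plate below 0.03 rad and value of joint bolt above 0.02 m and contact force between the fingers and stage_base below 0.1 N), for 0.2 s.
At the end, for the whole second after the job is handed in: The plate lies level (within 0.03 rad), kept so by its bolt, which is home (0.020 m or more of its 0.024 m); the loupe stands upright (within 0.08 rad) and at rest on the plate, its axis within 8 mm of the coin's centre (value of joint stage_plate below 0.03 rad and value of joint bolt above 0.02 m and horizontal distance between loupe_centre and coin below 0.008 m and angle between loupe_centre's own z axis and vertical below 0.08 rad and z of loupe_centre in the frame of coin below 0.02 m and linear speed of loupe below 0.02 m/s); the robot touches nothing.
It fails at once if the hand pushes on the stage with more than 22 N (contact force between any of the fingers, the arm and stage_base above 22 N).
It fails at once if a bystander is moved more than 15 mm (distance of any of glass_dish, dropper, tweezers, flat_brush, tool_cup from where it was at the start of the episode above 0.015 m).
It also fails if it takes over 69 s, if anything falls off the work surface, if the arm or the gripper's body presses on something with over 40 N, if the wrist force passes 120 N, or if a joint passes its speed limit or range.

## Robot

A 6-joint arm with a two-finger parallel gripper is mounted at the origin on a cart in front of the work surface, level with it; the furniture and walls round the work are solid. World frame = base frame: x ahead of the robot, y to its left, z up, the work surface at z = 0. Lengths are in m, angles in rad, forces in N, time in s.
With the tool pointing down it reaches from about 0.3 to 1 m from the base axis. Payload 5.1 kg.
Tool frame: the origin (TCP) lies midway between the tips of the shut fingers; the grasp point (between the pads) lies 19 mm behind it; z points along the fingers, y is the line along which they close (so a half turn about z gives the same grasp; the last joint's range is limited). The gripper opens to 95 mm and grips with 3 to 60 N. Pads are 20 mm wide; open, the fingers measure 119 mm over their backs; the gripper's body (75 mm by 180 mm) begins 59 mm behind the grasp point.
Start: joints at [1.255, 0.124, 1.65, -0, 1.367, -0.083], TCP at [0.15, 0.632, 0.215] pointing down, gripper open.
Joint ranges: [-2.61, 2.61], [-1.02, 2.33], [0.03, 2.71], [-1.35, 4.49], [0.32, 2.68], [-2.91, 2.91]. Speed limits (rad/s): [2.57, 2.57, 3.14, 3.14, 3.14, 3.14].

## Interface

Orientations are given as [roll, pitch, yaw] about the fixed x, y, z axes, in that order (R = Rz(yaw) Ry(pitch) Rx(roll)).
In Python, from bench import arm gives the robot as it stands.
- The arm moves only by the tool arm_command, never from a script. Its argument "motion" is a list of rows, each a list of 5 numbers: the shift along the world's x, y, z in m, then the turn about the world's z in rad, then the opening, from 0 (shut) to 1 (fully open). A call has 1 to 12 rows; each row shifts and turns the commanded pose from where the row before left it; what a row does not reach is not made up. A row lasts 1/12 s, in which the tool goes at most 41.7 mm and 7.16 degrees, less where a joint would pass 70% of its speed; a pose out of reach is approached as far as the arm can. A call with a gripper value outside its range is refused whole. The fingers move at their own pace and stop on an object; the grip force is fixed at half the most. Time passes only in rows, so rows that do not move let the fingers close. It gives the time, the measured TCP pose, the force, the opening and the grip force at its end, in the units of the state.
- arm.observe(): the state, without advancing time (a new reading comes with each control period).
- arm.snapshot(name): name is "scene" or "top" or "wrist"; returns the picture (480x640x3 uint8, red, green, blue); there is no depth.
- arm.camera_model(name): a dict with "fx", "fy", "cx", "cy" (pixels), "k1" (the pictures are not rectified: a ray, as slopes to the right and down, at radius r is drawn at 1 + k1 r^2 times it, then the intrinsics apply), "rvec" (rotation vector, rad) and "tvec" (3), from world to camera coordinates, as OpenCV has them; the wrist camera has in their place "T_tool_cam" (4x4, takes a point from camera to tool coordinates, whose origin is the TCP and whose axes are the flange's). Camera axes: x right, y down, z forward; pixel columns grow to the right and rows downward; lengths in m; the calibration is good to about 2 mm. A picture is of the moment at which its call begins: read the wrist's pose just before it. camera_model takes no time and is no camera call.
- arm.sign_off(): hands the job in; it is judged then, once.
The state is a dict: "time": time; "joint_pos": joint angles; "qd": joint speeds; "joint_torque": joint torques, N m; "ee_pos": TCP position; "eef_rot": TCP orientation; "force": force on the tool from outside, world axes, zero at the start; "ft_torque": the same for the moment, N m; "opening": finger opening in m; "gripper_force": force on a finger pad.
Only numpy, scipy, OpenCV 4.12 (cv2) and the standard library are available. Lean on these libraries where they do the work, as an engineer would, in place of code of your own. Each camera call takes 0.05 s, during which the arm holds its last target. There are 200 camera calls.

## Working session

There is one attempt and no reset: what is moved stays moved. The work goes in short steps, Python scripts to look and compute and a tool call to move; the robot and the scene stay as the last step left them, time stands still between calls to the robot, and variables do not carry over. Pictures are saved under pics/ and viewed, at most 11 in all, crops included, and the job is handed in when it is done.

Besides the shell and the picture viewer there is one more tool, called after "Call:" as name(argument=value, ...), one argument or row to a line, values as JSON. arm_command: Moves the arm, as the interface text tells. Its arguments: {"type":"object","properties":{"motion":{"type":"array","items":{"type":"array","items":{"type":"number"}}}},"required":["motion"]}

```bash
mkdir -p pics; python3 - <<'E'
from bench import arm
import cv2
for n in ("scene","top"):
    cv2.imwrite(f"pics/{n}0.png",cv2.cvtColor(arm.snapshot(n),cv2.COLOR_RGB2BGR))
    print(n,arm.camera_model(n))
print(arm.camera_model("wrist"));print(arm.observe())
E
```

```text
scene {'fx': 518.6354840340952, 'fy': 518.6354840340952, 'cx': 325.31802279596127, 'cy': 235.30531671729818, 'k1': 0.02908406972524139, 'rvec': array([ 1.13847766, -1.90851882,  1.31025722]), 'tvec': array([0.2654919 , 0.2666966 , 0.71898584])}
top {'fx': 483.9449279154719, 'fy': 483.9449279154719, 'cx': 325.0860615322983, 'cy': 246.9525704979138, 'k1': 0.013572308919974532, 'rvec': array([ 2.11426567, -2.13807391,  0.22326413]), 'tvec': array([0.02722608, 0.5408241 , 1.00308445])}
{'fx': 417.1123009081891, 'fy': 417.1123009081891, 'cx': 319.1807468377733, 'cy': 242.44682215952136, 'k1': -0.0967657912896519, 'T_tool_cam': array([[-7.40735411e-05, -9.70559168e-01, -2.40862815e-01,
         6.71010103e-02],
       [ 9.99999990e-01, -4.37688549e-05, -1.31167101e-04,
         2.56181866e-04],
       [ 1.16763143e-04, -2.40862822e-01,  9.70559162e-01,
        -1.68398769e-01],
       [ 0.00000000e+00,  0.00000000e+00,  0.00000000e+00,
         1.00000000e+00]])}
{'time': 0.1, 'joint_pos': array([ 1.25538235e+00,  1.24456156e-01,  1.65152188e+00, -1.40239502e-06,
        1.36753361e+00, -8.25919562e-02]), 'qd': array([ 0.00111943, -0.00145948, -0.00205097,  0.00304211, -0.00122814,
       -0.00049   ]), 'joint_torque': array([ 6.08522951e-04, -4.18880117e+01, -3.61096823e+01,  7.76264118e-02,
        4.61649837e-02, -6.77960566e-05]), 'ee_pos': array([0.14981217, 0.63189842, 0.21350866]), 'eef_rot': array([-3.13968008e+00, -1.56945178e-04,  2.90877077e+00]), 'force': array([-0.23719507,  0.28658514,  0.16973189]), 'ft_torque': array([-0.0825005 ,  0.00248707, -0.02857498]), 'gripper_force': 0.0, 'opening': 0.09474437439803125}
```

View pics/scene0.png

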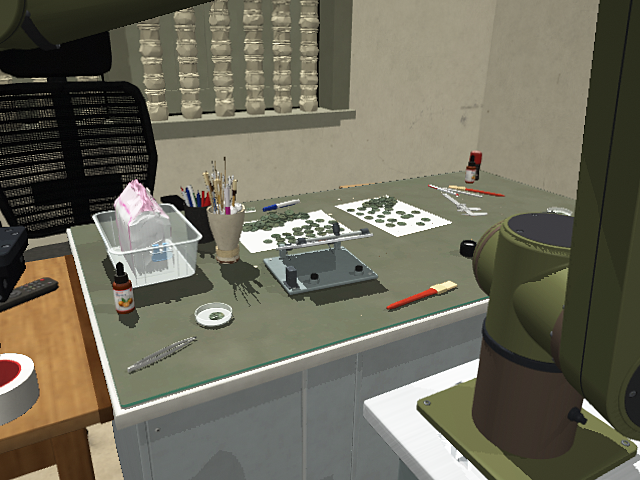

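View pics/top0.png

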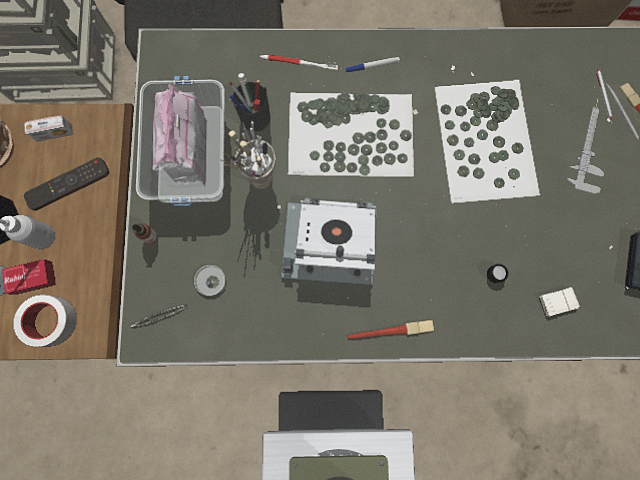

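The scene picture shows the stage at about (325,265) with its keeper on the near left. The top picture shows the plate at about (335,235), the coin at (337,231), the knob at about (339,253), the loupe at (497,272), the dish at (210,280), the dropper at (145,233) and the brush at (390,330).

```bash
cat > h.py <<'E'
import numpy as np,cv2
from bench import arm
from scipy.spatial.transform import Rotation as Rn
def cam(name,ob=None):
    m=arm.camera_model(name)
    K=np.array([[m['fx'],0,m['cx']],[0,m['fy'],m['cy']],[0,0,1]]);D=np.array([m['k1'],0,0,0.])
    if name!='wrist': return K,D,cv2.Rodrigues(m['rvec'])[0],m['tvec']
    ob=ob or arm.observe(); T=np.eye(4); T[:3,:3]=Rn.from_euler('xyz',ob['eef_rot']).as_matrix();T[:3,3]=ob['ee_pos']
    W=np.linalg.inv(T@m['T_tool_cam']); return K,D,W[:3,:3],W[:3,3]
def proj(c,P): return cv2.projectPoints(np.array(P,float).reshape(-1,1,3),cv2.Rodrigues(c[2])[0],c[3],c[0],c[1])[0].reshape(-1,2)
def ray(c,uv):
    n=cv2.undistortPoints(np.array(uv,float).reshape(-1,1,2),c[0],c[1]).reshape(-1,2)
    return -c[2].T@c[3],(np.c_[n,np.ones(len(n))])@c[2]
def onz(c,uv,z):
    o,d=ray(c,uv); return o+d*((z-o[2])/d[:,2])[:,None]
def tri(c1,u1,c2,u2):
    o1,d1=ray(c1,[u1]);o2,d2=ray(c2,[u2]);d1=d1[0];d2=d2[0]
    s=np.linalg.lstsq(np.c_[d1,-d2],o2-o1,rcond=None)[0];a=o1+s[0]*d1;b=o2+s[1]*d2
    return (a+b)/2,np.linalg.norm(a-b)
E
python3 - <<'E'
from h import *
t=cam('top');s=cam('scene')
print('TCP in top',proj(t,[[.15,.632,.215],[0,0,0]]), 'cams',-t[2].T@t[3],-s[2].T@s[3])
print('loupe z.03',onz(t,[[497,272]],.03),'stage ctr',onz(t,[[337,231]],.08),'dish',onz(t,[[210,280]],.01),'drop',onz(t,[[150,235]],.05),'brush',onz(t,[[348,337],[433,326]],.01))
a=cv2.imread('pics/top0.png')[185:315,265:395];b=cv2.imread('pics/scene0.png')[210:310,255:395]
cv2.imwrite('pics/crop0.png',np.hstack([cv2.resize(a,(400,400),interpolation=2),cv2.copyMakeBorder(cv2.resize(b,(400,286),interpolation=2),0,114,0,0,0)]))
E
```

```text
TCP in top [[-38.78984925 462.93807816]
 [338.27342708 508.90890039]] cams [0.33754908 0.03825914 1.08812097] [-0.36305559  0.51782858  0.50852518]
loupe z.03 [[ 0.48528639 -0.35903153  0.03      ]] stage ctr [[ 0.57019394 -0.00428556  0.08      ]] dish [[0.47681952 0.27821496 0.01      ]] drop [[0.57190786 0.40283097 0.05      ]] brush [[ 0.34790562 -0.02721111  0.01      ]
 [ 0.36951992 -0.21522182  0.01      ]]
```

View pics/crop0.png

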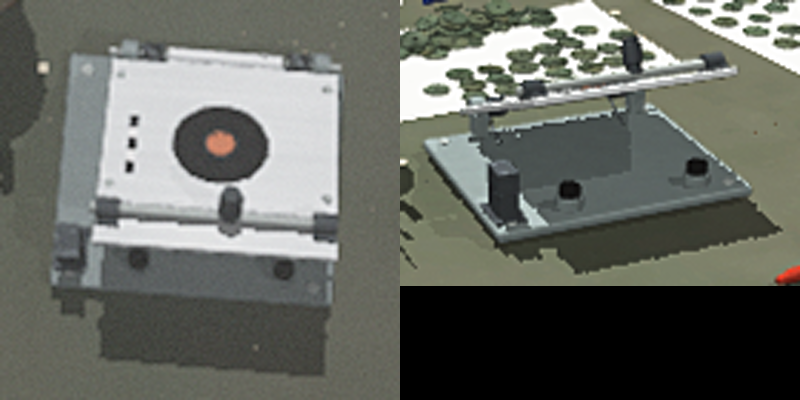

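The crop shows the hinge on the far side and the keeper's top at about (70,232) in the top half and (500,167) in the scene half. The knob's top is at about (231,190) and (631,40). I'll triangulate these roughly, then move the wrist camera over the stage.

```bash
python3 - <<'E'
from h import *
t=cam('top');s=cam('scene')
print(tri(t,(287.7,260.4),s,(290,268.5)),tri(t,(340.1,246.7),s,(335.9,224)))
p=onz(t,[[265+107/3.077,185+210/3.077],[265+325/3.077,185+226/3.077]],.1);print(p,np.arctan2(*(p[0]-p[1])[:2]))
E
```

```text
(array([0.51284116, 0.1027005 , 0.04827855]), np.float64(0.0002605141096394655)) (array([ 0.52628697, -0.00994262,  0.12324512]), np.float64(0.004142144795143621))
[[ 0.51896507  0.07462459  0.1       ]
 [ 0.50653545 -0.07218843  0.1       ]] 0.08446147248351853
```

Call:
arm_command(
  motion=[
    [0.02, -0.03, 0.01, 0.1, 1],
    [0.02, -0.035, 0.01, 0.06, 1],
    [0.02, -0.035, 0.01, 0, 1],
    [0.02, -0.035, 0.01, 0, 1],
    [0.02, -0.035, 0.01, 0, 1],
    [0.02, -0.035, 0.01, 0, 1],
    [0.02, -0.035, 0.01, 0, 1],
    [0.02, -0.035, 0.005, 0, 1],
    [0.02, -0.035, 0, 0, 1],
    [0.02, -0.035, 0, 0, 1],
    [0.02, -0.035, 0, 0, 1],
    [0.02, -0.035, 0, 0, 1],
  ],
)

```text
time: 1.1
ee_pos: [0.3902, 0.2156, 0.2894]
eef_rot: [3.142, 0.0, 3.069]
force: [1.4, 0.6, 0.6]
opening: 0.0951
gripper_force: 0.0
```

Call:
arm_command(
  motion=[
    [0, -0.035, 0, 0, 0.6],
    [0, -0.035, 0, 0, 0.4],
    [0, -0.035, 0, 0, 0.3],
    [0, -0.035, 0, 0, 0.3],
    [0, -0.035, 0, 0, 0.3],
    [0, -0.025, 0, 0, 0.3],
    [0, -0.01, 0, 0, 0.3],
    [0, 0, 0, 0, 0.3],
    [0, 0, 0, 0, 0.3],
    [0, 0, 0, 0, 0.3],
  ],
)

```text
time: 1.93
ee_pos: [0.3899, 0.008, 0.2894]
eef_rot: [3.141, -0.0, 3.069]
force: [0.4, -0.0, -0.3]
opening: 0.0338
gripper_force: 0.0
```

```bash
python3 - <<'E'
from h import *
import pickle
ob=arm.observe();im=arm.snapshot('wrist');cv2.imwrite('pics/w1.png',im[:,:,::-1]);pickle.dump(ob,open('w1.pkl','wb'));print(ob['ee_pos'],ob['opening'])
E
```

```text
[0.38988558 0.00802416 0.28943322] 0.033782147686929886
```

View pics/w1.png

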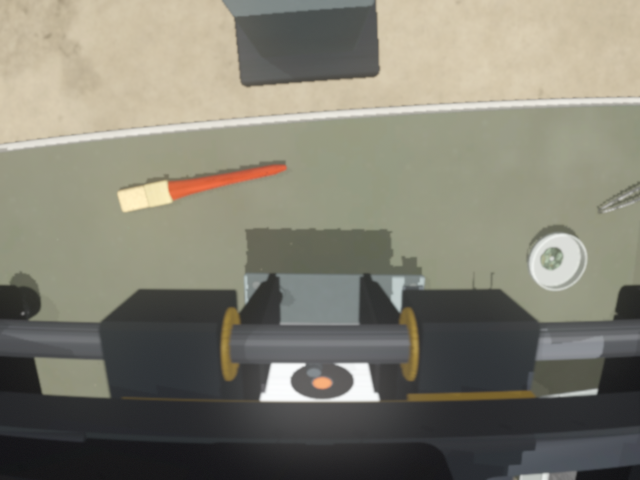

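The wrist view is blocked below row 290 by the hand. The coin is at (322,382) and the dish at (557,260). The stage only shows if the tool goes further ahead, so I'll move +0.17 in x.

Call:
arm_command(
  motion=[
    [0.02, 0, 0, 0, 0.3],
    [0.035, 0, 0, 0, 0.3],
    [0.035, 0, 0, 0, 0.3],
    [0.035, 0, 0, 0, 0.3],
    [0.03, 0, 0, 0, 0.3],
    [0.015, 0, 0, 0, 0.3],
    [0, 0, 0, 0, 0.3],
    [0, 0, 0, 0, 0.3],
    [0, 0, 0, 0, 0.3],
  ],
)

```text
time: 2.73
ee_pos: [0.5593, 0.0084, 0.2895]
eef_rot: [3.142, -0.001, 3.07]
force: [-1.1, -0.2, 0.6]
opening: 0.0287
gripper_force: 0.0
```

```bash
python3 - <<'E'
from h import *
import pickle
ob=arm.observe();im=arm.snapshot('wrist');cv2.imwrite('pics/w2.png',im[:,:,::-1]);pickle.dump(ob,open('w2.pkl','wb'));print(ob['ee_pos'],ob['opening'])
c=im[60:330,160:520,::-1];cv2.imwrite('pics/w2c.png',cv2.resize(c,(720,540),interpolation=cv2.INTER_CUBIC))
E
```

```text
[0.55926844 0.008352   0.28945567] 0.02874080959044657
```

View pics/w2c.png

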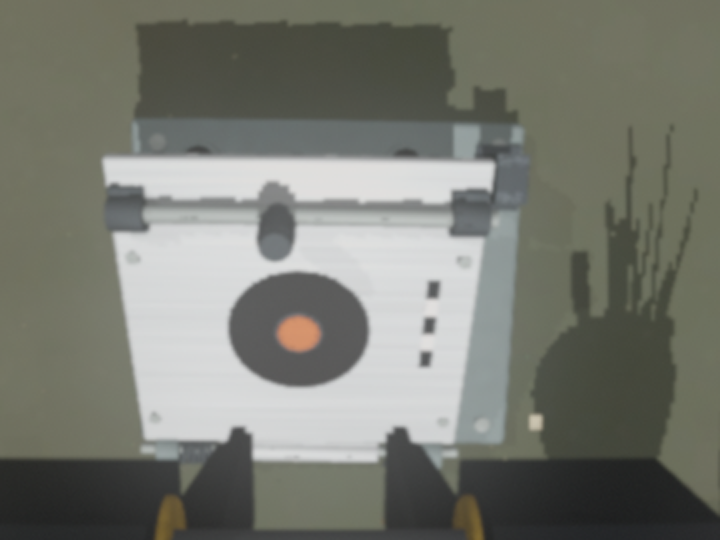

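The close view shows the coin at (299,334), the knob top at (276,247) and the keeper top at about (511,181). The plate's front corners are at (103,156) and (495,158), all in crop pixels. I'll solve the stage pose from these point correspondences.

```bash
python3 - <<'E'
from h import *
import pickle
from scipy.optimize import least_squares
w=cam('wrist',pickle.load(open('w2.pkl','rb')));t=cam('top');s=cam('scene')
W=lambda u,v:(160+u/2-.25,60+v/2-.25); T=lambda u,v:(265+u/3.077,185+v/3.077); S=lambda u,v:(255+(u-400)/2.857,210+v/2.857)
names=['keeper','fl','fr','coin','knob','bl']
obs=[(w,0,W(511,181)),(w,1,W(103,156)),(w,2,W(495,158)),(w,3,W(299,334)),(w,4,W(276,247)),(w,5,W(145,441)),
 (t,0,T(70,232)),(t,3,T(221,143)),(t,4,T(231,190)),(t,1,T(338,258)),(t,2,T(92,241)),
 (s,0,S(500,167)),(s,1,S(738,71)),(s,2,S(462,107)),(s,4,S(631,40))]
def pts(p):
    x,y,z,yaw,th,kb=p
    pl=lambda d,yy,h:[.085-d*np.cos(th)+(h+.003)*np.sin(th),yy,.033+d*np.sin(th)+(h+.003)*np.cos(th)]
    P=np.array([[-.06,.102,.05],pl(.168,-.0825,0),pl(.168,.0825,0),pl(.08,0,0),pl(.145,kb,.034),pl(.008,-.0825,0)])
    return Rn.from_euler('z',yaw).apply(P)+[x,y,z]
f=lambda p:np.concatenate([proj(c,pts(p)[i])[0]-u for c,i,u in obs])
r=least_squares(f,[.57,0,.004,-.08,.4,-.01],loss='soft_l1',x_scale=.01)
print(r.x.round(4));print(np.c_[[k[1] for k in obs],f(r.x).reshape(-1,2).round(1)]);print(pts(r.x).round(4))
E
```

```text
[ 5.597e-01 -1.200e-03  1.000e-04 -8.340e-02  3.958e-01 -8.400e-03]
[[ 0.   0.4 -0. ]
 [ 1.  -0.6  0.7]
 [ 2.  -0.4  1.8]
 [ 3.  -0.3 -0.9]
 [ 4.  -0.6 -0.7]
 [ 5.  -0.5  0.7]
 [ 0.  -1.3  1.9]
 [ 3.  -1.   0.1]
 [ 4.  -0.7  1.3]
 [ 1.  -1.2  0.2]
 [ 2.  -1.  -0.1]
 [ 0.  -0.3  0.3]
 [ 1.  -1.4  0.3]
 [ 2.  23.5 -1.2]
 [ 4.  -1.9  0.4]]
[[ 0.5084  0.1055  0.0501]
 [ 0.4842 -0.0777  0.1007]
 [ 0.4979  0.0868  0.1007]
 [ 0.572  -0.0022  0.0668]
 [ 0.5246 -0.0067  0.1232]
 [ 0.6313 -0.09    0.039 ]]
```

Call:
arm_command(
  motion=[
    [-0.012, -0.004, -0.01, -0.012, 0.3],
    [-0.02, -0.006, -0.025, 0, 0.3],
    [-0.015, -0.0044, -0.03, 0, 0.3],
    [0, 0, -0.03, 0, 0.3],
    [0, 0, -0.03, 0, 0.3],
    [0, 0, -0.02, 0, 0.3],
    [0, 0, -0.01, 0, 0.3],
    [0, 0, 0, 0, 0.3],
    [0, 0, 0, 0, 0.3],
  ],
)

```text
time: 3.53
ee_pos: [0.513, -0.0069, 0.1355]
eef_rot: [-3.142, 0.001, 3.057]
force: [-0.1, -0.6, 0.9]
opening: 0.0285
gripper_force: 0.0
```

```bash
python3 - <<'E'
from h import *
ob=arm.observe();print(ob['ee_pos'],ob['force'])
im=arm.snapshot('wrist');a=im[150:350,180:480,::-1]
b=arm.snapshot('scene')[170:300,240:420,::-1]
cv2.imwrite('pics/c3.png',np.hstack([cv2.resize(a,(450,300)),cv2.resize(b,(350,300),interpolation=2)]))
E
```

```text
[ 0.51295508 -0.00690172  0.13548553] [-0.07246019 -0.57029786  0.85440622]
```

View pics/c3.png

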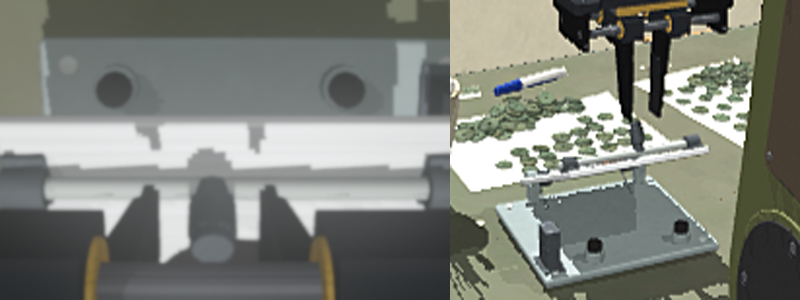

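The fingertips in the wrist view are at (150,190) and (268,190) and straddle the knob at (212,220), centred. I'll descend now.

Call:
arm_command(
  motion=[
    [0, 0, -0.01, 0, 0.3],
    [0, 0, -0.01, 0, 0.3],
    [0, 0, -0.006, 0, 0.3],
    [0, 0, -0.004, 0, 0.3],
    [0, 0, -0.004, 0, 0.3],
    [0, 0, -0.004, 0, 0.3],
    [0, 0, 0, 0, 0.3],
  ],
)

```text
time: 4.22
ee_pos: [0.5126, -0.0069, 0.0957]
eef_rot: [3.142, -0.001, 3.057]
force: [-0.6, 0.5, -0.1]
opening: 0.0287
gripper_force: 0.4
```

Call:
arm_command(
  motion=[
    [0, 0, -0.003, 0, 0.3],
    [-0.001, 0, -0.003, 0, 0.3],
    [-0.001, 0, -0.003, 0, 0.3],
    [-0.001, 0, -0.003, 0, 0.3],
    [0, 0, 0, 0, 0.3],
    [0, 0, 0, 0, 0.3],
  ],
)

```text
time: 4.72
ee_pos: [0.5098, -0.0068, 0.0845]
eef_rot: [3.141, -0.0, 3.057]
force: [-2.1, 0.7, 2.2]
opening: 0.0285
gripper_force: 1.2
```

```bash
python3 - <<'E'
from h import *
ob=arm.observe();print(ob['ee_pos'],ob['force'])
im=arm.snapshot('wrist');a=im[150:350,180:480,::-1]
b=arm.snapshot('scene')[190:300,280:400,::-1]
cv2.imwrite('pics/c4.png',np.hstack([cv2.resize(a,(450,300)),cv2.resize(b,(327,300),interpolation=2)]))
E
```

```text
[ 0.50980661 -0.00682444  0.08445431] [-2.10693146  0.7408837   2.17487348]
```

View pics/c4.png

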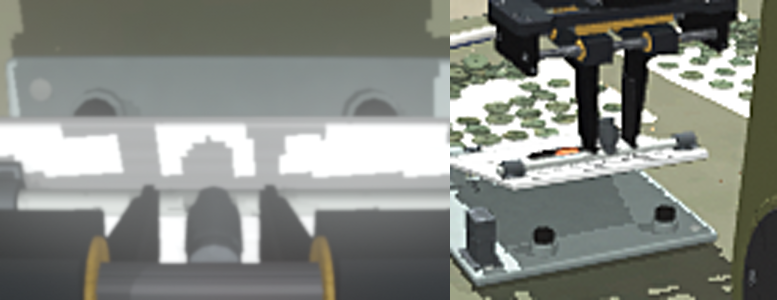

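Both fingertips sit on the rod on either side of the knob and the plate is going down. I'll follow the arc.

Call:
arm_command(
  motion=[
    [-0.001, 0, -0.003, 0, 0.3],
    [-0.001, 0, -0.003, 0, 0.3],
    [-0.001, 0, -0.003, 0, 0.3],
    [-0.001, 0, -0.003, 0, 0.3],
    [-0.001, 0, -0.003, 0, 0.3],
    [-0.001, 0, -0.003, 0, 0.3],
    [-0.001, 0, -0.003, 0, 0.3],
    [-0.001, 0, -0.003, 0, 0.3],
    [-0.001, 0, -0.003, 0, 0.3],
    [-0.001, 0, -0.002, 0, 0.3],
    [0, 0, 0, 0, 0.3],
    [0, 0, 0, 0, 0.3],
  ],
)

```text
time: 5.82
ee_pos: [0.5002, -0.0073, 0.0558]
eef_rot: [-3.141, 0.001, 3.057]
force: [3.1, -0.0, 3.1]
opening: 0.0284
gripper_force: 1.9
```

Call:
arm_command(
  motion=[
    [0, 0, -0.002, 0, 0.3],
    [0, 0, -0.002, 0, 0.3],
    [0, 0, -0.002, 0, 0.3],
    [0, 0, 0, 0, 0.3],
    [0, 0, 0, 0, 0.3],
  ],
)

```text
time: 6.23
ee_pos: [0.4995, -0.0072, 0.0495]
eef_rot: [-3.141, -0.001, 3.057]
force: [1.2, -2.2, 4.1]
opening: 0.0283
gripper_force: 2.3
```

Call:
arm_command(
  motion=[
    [0, 0, -0.001, 0, 0.3],
    [0, 0, -0.001, 0, 0.3],
    [0, 0, 0, 0, 0.3],
    [0, 0, 0, 0, 0.3],
  ],
)

```text
time: 6.57
ee_pos: [0.4993, -0.0071, 0.0475]
eef_rot: [-3.141, -0.002, 3.057]
force: [-0.2, 0.2, 4.7]
opening: 0.0288
gripper_force: 2.5
```

Call:
arm_command(
  motion=[
    [0, 0, -0.001, 0, 0.3],
    [0, 0, 0, 0, 0.3],
    [0, 0, 0, 0, 0.3],
  ],
)

```text
time: 6.82
ee_pos: [0.4993, -0.0072, 0.0467]
eef_rot: [-3.141, -0.002, 3.057]
force: [-0.9, -0.6, 6.3]
opening: 0.0283
gripper_force: 3.2
```

Call:
arm_command(
  motion=[
    [0, 0, -0.0005, 0, 0.3],
    [0, 0, -0.0005, 0, 0.3],
    [0, 0, 0, 0, 0.3],
    [0, 0, 0, 0, 0.3],
  ],
)

```text
time: 7.15
ee_pos: [0.4994, -0.0071, 0.0461]
eef_rot: [-3.141, -0.002, 3.057]
force: [-1.6, -0.1, 8.3]
opening: 0.0288
gripper_force: 4.5
```

Call:
arm_command(
  motion=[
    [0, 0, -0.0005, 0, 0.3],
    [0, 0, -0.0005, 0, 0.3],
    [0, 0, 0, 0, 0.3],
    [0, 0, 0, 0, 0.3],
  ],
)

```text
time: 7.48
ee_pos: [0.4994, -0.0071, 0.0456]
eef_rot: [-3.141, -0.002, 3.057]
force: [-4.3, -0.6, 12.1]
opening: 0.0287
gripper_force: 5.9
```

Call:
arm_command(
  motion=[
    [-0.0005, 0.001, 0, 0, 0.3],
    [0, 0.002, 0, 0, 0.3],
    [0, 0.002, 0, 0, 0.3],
    [0, 0.002, 0, 0, 0.3],
    [0, 0.002, 0, 0, 0.3],
    [0, 0.001, 0, 0, 0.3],
    [0, 0, 0, 0, 0.3],
  ],
)

```text
time: 8.07
ee_pos: [0.5001, 0.0023, 0.046]
eef_rot: [-3.14, 0.001, 3.058]
force: [-0.5, -2.7, 9.9]
opening: 0.0284
gripper_force: 5.0
```

Call:
arm_command(
  motion=[
    [0, 0, -0.0006, 0, 0.3],
    [0, 0.0, 0, 0, 0.3],
    [0, 0, 0, 0, 0.3],
  ],
)

```text
time: 8.32
ee_pos: [0.5001, 0.0023, 0.0457]
eef_rot: [-3.14, 0.001, 3.057]
force: [-2.4, -2.4, 12.1]
opening: 0.0283
gripper_force: 5.9
```

Call:
arm_command(
  motion=[
    [0.0002, 0.0015, 0, 0, 0.3],
    [0.0002, 0.0015, 0, 0, 0.3],
    [0, 0.0015, 0, 0, 0.3],
    [0, 0.0015, 0, 0, 0.3],
    [0, 0, 0, 0, 0.3],
    [0, 0, 0, 0, 0.3],
  ],
)

```text
time: 8.82
ee_pos: [0.5006, 0.0084, 0.0455]
eef_rot: [-3.14, 0.001, 3.057]
force: [-0.6, -2.3, 9.8]
opening: 0.0285
gripper_force: 5.3
```

Call:
arm_command(
  motion=[
    [0, 0, -0.0005, 0, 0.3],
    [0.0001, 0.001, 0, 0, 0.3],
    [0.0001, 0.0015, 0, 0, 0.3],
    [0.0001, 0.0015, 0, 0, 0.3],
    [0, 0, 0, 0, 0.3],
    [0, 0, 0, 0, 0.3],
  ],
)

```text
time: 9.32
ee_pos: [0.5009, 0.0124, 0.0452]
eef_rot: [-3.14, 0.001, 3.057]
force: [-1.9, -1.7, 11.9]
opening: 0.0288
gripper_force: 6.0
```

Call:
arm_command(
  motion=[
    [0.0001, 0.0015, 0, 0, 0.3],
    [0.0001, 0.0015, 0, 0, 0.3],
    [0.0001, 0.001, 0, 0, 0.3],
    [0, 0, 0, 0, 0.3],
  ],
)

```text
time: 9.65
ee_pos: [0.5012, 0.0151, 0.0453]
eef_rot: [-3.137, 0.001, 3.058]
force: [-2.4, -7.3, 12.2]
opening: 0.0283
gripper_force: 6.1
```

Call:
arm_command(
  motion=[
    [0.0001, 0.001, 0, 0, 0.3],
    [0.0001, 0.001, 0, 0, 0.3],
    [0, 0, 0, 0, 0.3],
  ],
)

```text
time: 9.9
ee_pos: [0.5015, 0.017, 0.0453]
eef_rot: [-3.137, 0.001, 3.058]
force: [-1.8, -6.7, 12.2]
opening: 0.0286
gripper_force: 6.1
```

```bash
python3 - <<'E'
from h import *
ob=arm.observe();print(ob['ee_pos'],ob['force'])
im=arm.snapshot('wrist');a=im[150:350,180:480,::-1]
b=arm.snapshot('scene')[210:310,270:390,::-1]
cv2.imwrite('pics/c5.png',np.hstack([cv2.resize(a,(440,300)),cv2.resize(b,(360,300),interpolation=2)]))
E
```

```text
[0.50145087 0.01702848 0.04528972] [-1.79847734 -6.69046675 12.18096873]
```

View pics/c5.png

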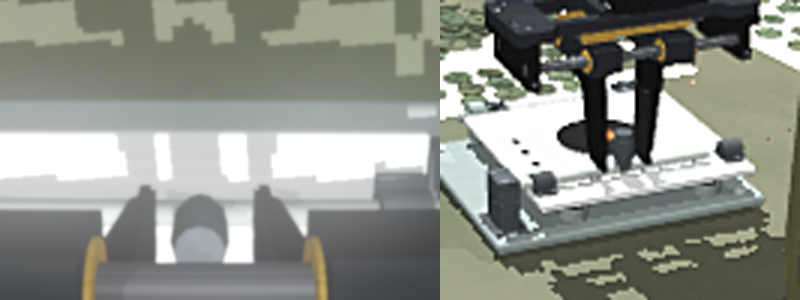

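The plate is level. The knob at (200,225) lags the fingers only slightly, so the bolt is nearly home. I'll keep sliding until the trailing finger pushes the knob firmly.

Call:
arm_command(
  motion=[
    [0.0001, 0.001, 0, 0, 0.3],
    [0.0001, 0.001, 0, 0, 0.3],
    [0, 0, 0, 0, 0.3],
  ],
)

```text
time: 10.25
ee_pos: [0.5017, 0.019, 0.0453]
eef_rot: [-3.137, 0.001, 3.058]
force: [-1.7, -6.6, 11.6]
opening: 0.0283
gripper_force: 6.1
```

Call:
arm_command(
  motion=[
    [0.0001, 0.001, 0, 0, 0.3],
    [0, 0, 0, 0, 0.3],
  ],
)

```text
time: 10.42
ee_pos: [0.5018, 0.0199, 0.0453]
eef_rot: [-3.137, 0.001, 3.058]
force: [-2.7, -7.2, 11.8]
opening: 0.0286
gripper_force: 6.1
```

Call:
arm_command(
  motion=[
    [0.0001, 0.0007, 0, 0, 0.3],
    [0, 0, 0, 0, 0.3],
  ],
)

```text
time: 10.58
ee_pos: [0.5019, 0.0206, 0.0453]
eef_rot: [-3.137, 0.001, 3.058]
force: [-2.1, -7.8, 12.3]
opening: 0.0283
gripper_force: 6.1
```

Call:
arm_command(
  motion=[
    [0, 0.0005, 0, 0, 0.3],
    [0, 0, 0, 0, 0.3],
  ],
)

```text
time: 10.75
ee_pos: [0.5019, 0.021, 0.0453]
eef_rot: [-3.137, 0.001, 3.058]
force: [-0.9, -8.7, 12.3]
opening: 0.0284
gripper_force: 6.1
```

Call:
arm_command(
  motion=[
    [0, 0.0005, 0, 0, 0.3],
    [0, 0, 0, 0, 0.3],
  ],
)

```text
time: 10.92
ee_pos: [0.5019, 0.0215, 0.0453]
eef_rot: [-3.137, 0.002, 3.058]
force: [-2.3, -7.4, 12.0]
opening: 0.0284
gripper_force: 6.0
```

Call:
arm_command(
  motion=[
    [0, 0.0005, 0, 0, 0.3],
    [0, 0, 0, 0, 0.3],
  ],
)

```text
time: 11.08
ee_pos: [0.502, 0.0219, 0.0453]
eef_rot: [-3.137, 0.002, 3.058]
force: [-0.7, -8.1, 12.1]
opening: 0.0283
gripper_force: 6.0
```

Call:
arm_command(
  motion=[
    [0, 0.0005, 0, 0, 0.3],
    [0, 0.0005, 0, 0, 0.3],
    [0, 0, 0, 0, 0.3],
  ],
)

```text
time: 11.33
ee_pos: [0.502, 0.0222, 0.0454]
eef_rot: [-3.135, 0.002, 3.059]
force: [-1.9, -11.1, 12.3]
opening: 0.0286
gripper_force: 8.4
```

Call:
arm_command(
  motion=[
    [0, 0.0005, 0, 0, 0.3],
    [0, 0, 0, 0, 0.3],
  ],
)

```text
time: 11.5
ee_pos: [0.502, 0.0222, 0.0454]
eef_rot: [-3.134, 0.002, 3.059]
force: [-2.7, -13.3, 12.3]
opening: 0.0282
gripper_force: 9.1
```

Call:
arm_command(
  motion=[
    [0, -0.0003, 0.0005, 0, 0.3],
    [0, -0.0003, 0.0007, 0, 0.3],
    [0, 0, 0.001, 0, 0.3],
    [0, 0, 0, 0, 0.3],
  ],
)

```text
time: 11.83
ee_pos: [0.5019, 0.0224, 0.0462]
eef_rot: [-3.136, 0.002, 3.058]
force: [3.6, -9.4, 3.3]
opening: 0.0284
gripper_force: 6.5
```

Call:
arm_command(
  motion=[
    [0, 0, 0.001, 0, 0.3],
    [0, 0, 0.001, 0, 0.3],
    [0, -0.001, 0.001, 0, 0.3],
    [0, -0.001, 0.001, 0, 0.3],
    [0, 0, 0, 0, 0.3],
  ],
)

```text
time: 12.25
ee_pos: [0.4993, 0.0225, 0.0483]
eef_rot: [-3.14, -0.004, 3.057]
force: [-1.1, -4.0, -1.6]
opening: 0.0281
gripper_force: 2.0
```

The plate no longer follows the fingers, so the bolt holds it. I'll centre around the knob and lift.

Call:
arm_command(
  motion=[
    [0, -0.002, 0.001, 0, 0.3],
    [0, -0.002, 0.001, 0, 0.3],
    [0, 0, 0.003, 0, 0.3],
    [0, 0, 0.01, 0, 0.3],
    [0, 0, 0.02, 0, 0.3],
    [0, 0, 0.03, 0, 0.3],
    [0, 0, 0.03, 0, 0.6],
    [0, 0, 0.03, 0, 1],
    [0.03, 0, 0.03, 0, 1],
    [0.035, 0, 0.03, 0, 1],
    [0, 0, 0, 0, 1],
    [0, 0, 0, 0, 1],
  ],
)

```text
time: 13.25
ee_pos: [0.5641, 0.0193, 0.2345]
eef_rot: [3.141, 0.005, 3.057]
force: [-0.2, -0.3, -1.2]
opening: 0.0633
gripper_force: 0.0
```

```bash
python3 - <<'E'
from h import *
import pickle
ob=arm.observe();im=arm.snapshot('wrist');pickle.dump(ob,open('w6.pkl','wb'));print(ob['ee_pos'],ob['force'],ob['opening'])
cv2.imwrite('pics/w6.png',im[:,:,::-1]);t=arm.snapshot('top');cv2.imwrite('pics/top6.png',t[:,:,::-1])
c=im[100:400,140:540,::-1];cv2.imwrite('pics/w6c.png',cv2.resize(c,(800,600),interpolation=cv2.INTER_CUBIC))
E
```

```text
[0.56408201 0.01931278 0.23449031] [-0.24406379 -0.2757064  -1.21347909] 0.06334809591020174
```

View pics/w6c.png

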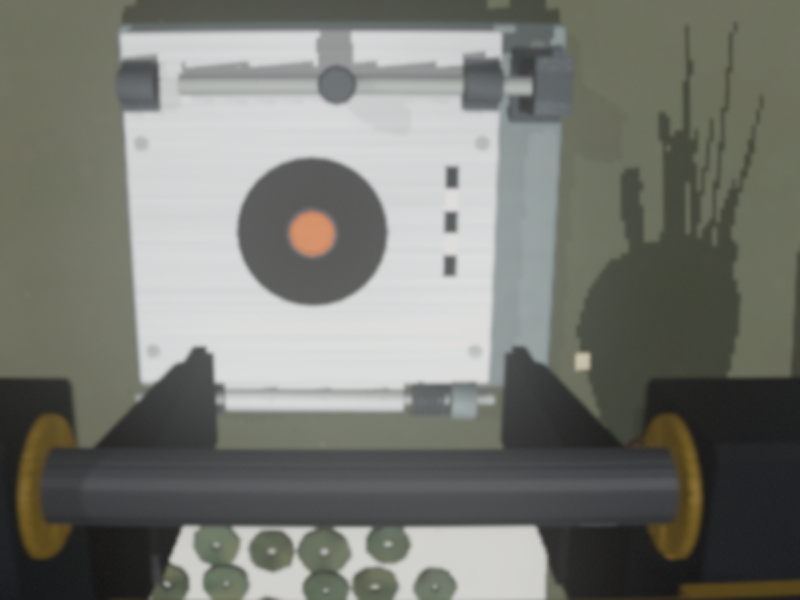

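The plate is level and bolted: the rod enters the keeper at (520,85) and the knob is at (337,85). The coin is at (312,233). Next I'll measure the coin and the loupe.

```bash
python3 - <<'E'
from h import *
import pickle
w=cam('wrist',pickle.load(open('w6.pkl','rb')));t=cam('top')
def coin(im,x0,y0,x1,y1):
    h=cv2.cvtColor(im,cv2.COLOR_BGR2HSV);m=cv2.inRange(h,(3,90,120),(18,255,255));k=np.zeros_like(m);k[y0:y1,x0:x1]=m[y0:y1,x0:x1]
    mm=cv2.moments(k,True);return mm['m10']/mm['m00'],mm['m01']/mm['m00'],mm['m00']
W=cv2.imread('pics/w6.png');T=cv2.imread('pics/top6.png');T0=cv2.imread('pics/top0.png')
cw=coin(W,250,170,350,260);ct=coin(T,300,190,375,270);print(cw,ct,onz(w,[cw[:2]],.035),onz(t,[ct[:2]],.035),tri(w,cw[:2],t,ct[:2]))
k=onz(w,[(140+337/2,100+85/2)],.035+.034)[0];print('knob',k,'local y',(Rn.from_euler('z',.0834).apply(k-[.5597,-.0012,0])))
# loupe: dark outline in top view
g=cv2.cvtColor(T0,cv2.COLOR_BGR2GRAY)[245:300,470:525];m=(g<45).astype(np.uint8)
cs,_=cv2.findContours(m,0,2);c=max(cs,key=cv2.contourArea);print('dark bbox',np.array(cv2.boundingRect(c))+[470,245,0,0],cv2.contourArea(c))
l=(cv2.cvtColor(T0,cv2.COLOR_BGR2GRAY)[245:300,470:525]>150).astype(np.uint8);n,_,st,ce=cv2.connectedComponentsWithStats(l);print(st,ce+[470,245])
print((g[8:46,8:46]//10))
E
```

```text
Traceback (most recent call last):
ZeroDivisionError: float division by zero
```

```bash
python3 - <<'E'
from h import *
import pickle
w=cam('wrist',pickle.load(open('w6.pkl','rb')));t=cam('top')
W=cv2.imread('pics/w6.png');T0=cv2.imread('pics/top0.png')
m=cv2.inRange(cv2.cvtColor(W,cv2.COLOR_BGR2HSV),(3,90,120),(18,255,255));m[:170]=0;m[260:]=0;m[:,:250]=0;m[:,350:]=0
mm=cv2.moments(m,True);cw=(mm['m10']/mm['m00'],mm['m01']/mm['m00']);print(cw,mm['m00'],onz(w,[cw],.035))
k=onz(w,[(140+337/2,100+85/2)],.035+.034)[0];print('knob',k,'local',(Rn.from_euler('z',.0834).apply(k-[.5597,-.0012,0])))
g=cv2.cvtColor(T0,cv2.COLOR_BGR2GRAY)[255:292,480:516]
for r in g//10: print(' '.join('%2d'%v for v in r))
E
```

```text
(295.6577540106952, 216.24866310160428) 374.0 [[ 0.5632817  -0.00150504  0.035     ]]
knob [0.49956544 0.01663984 0.069     ] local [-0.06141166  0.01276842  0.069     ]
10  9  9 10 10  9 10 10  9  9 10  9 10  9  9  9  9 10  9 10 10  9  9  9  9 10  9  9  9  9 10  9 10  9  9 10
 9 10 10 10 10 10 10 10  9 10  9 10 10 10  9  9  9  9 10  9 10 10 10  9  9 10 10  9  9 10 10  9 10 10  9  9
10 10  9 10 10 10 10  9 10  9  9 10  9 10  9 10  9 10 10  9 10 10 10 10  9  9  9 10  9 10  9 10  9  9  9 10
 9  9 10  9  9  9  9 10 10 10  9  9  9  9 10  9  9 10 10  9 10 10  9 10  9 10  9 10 10 10  9  9  9 10 10 10
 9  9  9 10  9  9 10 10 10  9  9 10  9  9  9  9  9 10 10  9  9 10  9 10 10 10 10  9 10 10  9 10 10 10  9 10
10  9  9  9  9  9  9  9  9  9 10  9  9 10  9 10  9 10  9 10  9  9  9 10 10  9 10 10  9 10  9 10 10 10 10 10
 9  9  9  9  8  9  9  9  9  9  9  9  9 10  9 10 10 10 10 10  9 10 10  9  9 10 10 10 10 10 10  9 10 10 10  9
 9  9  9  9  8  9  9  9  9  9  9  9  9  9  9 10 10 10 10 10  9  9 10 10 10 10 10 10  9 10 10 10 10 10 10 10
 9  9  8  9  8  9  9  8  8  9  8  9  9  9 10 10  8  8  8  8  9  9 
[... 2365 characters left out ...]
6  6  6  5  6  5  9  9 10  9  9  9 10  9  9  9  9  9
10  9 10 10 10  9 10  9  7  6  5  6  6  6  6  6  6  6  6  6  6  5  6  5  8  9  9  9  9 10  9  9  9 10  9 10
 9 10  9  9  9 10 10 10 10  8  6  6  6  6  6  6  6  6  6  6  6  5  5  8  9  9 10  9  9  9  9  9  9  9  9  9
 9 10 10  9 10  9  9 10  9 10  7  5  5  5  6  6  5  6  6  5  5  5  8 10 10  9  9 10  9  9 10  9 10 10  9  9
 9  9  9  9  9 10 10  9 10 10 10  8  8  5  5  5  5  5  5  5  5  8 10  9 10  9  9 10  9  9  9  9  9  9  9  9
10 10  9  9  9  9  9  9  9 10  9 10 10  8  8  7  5  8  8  7  8 10 10  9  9  9  9  9  9  9  9  9 10  9  9  9
 9 10  9  9  9  9  9  9  9  9 10  9 10  9 10  9  7 10  9 10  9 10  9  9 10  9  9  9  9  9  9 10  9  9 10  9
```

Call:
arm_command(
  motion=[
    [-0.005, -0.02, 0, 0, 1],
    [-0.008, -0.035, 0, 0, 1],
    [-0.008, -0.035, 0, 0, 1],
    [-0.008, -0.035, 0, 0, 1],
    [-0.008, -0.035, 0, 0, 1],
    [-0.008, -0.035, 0, 0, 1],
    [-0.008, -0.035, 0, 0, 1],
    [-0.008, -0.035, 0, 0, 1],
    [-0.008, -0.035, 0, 0, 1],
    [-0.008, -0.035, 0, 0, 1],
    [-0.004, -0.03, 0, 0, 1],
    [0, -0.015, 0, 0, 1],
  ],
)

```text
time: 14.35
ee_pos: [0.4785, -0.3626, 0.2292]
eef_rot: [3.14, -0.003, 3.054]
force: [0.9, -0.4, 0.3]
opening: 0.0955
gripper_force: 0.0
```

Call:
arm_command(
  motion=[
    [0, 0, 0, 0, 1],
    [0, 0, 0, 0, 1],
    [0, 0, 0, 0, 1],
  ],
)

```text
time: 14.6
ee_pos: [0.481, -0.3593, 0.2304]
eef_rot: [3.14, -0.001, 3.058]
force: [-0.9, 0.3, -0.8]
opening: 0.095
gripper_force: 0.0
```

```bash
python3 - <<'E'
from h import *
import pickle
ob=arm.observe();w=cam('wrist',ob);im=arm.snapshot('wrist');pickle.dump(ob,open('w7.pkl','wb'));print(ob['ee_pos'])
cv2.imwrite('pics/w7.png',im[:,:,::-1])
print('expect',proj(w,[[.4836,-.3627,.03]]))
g=cv2.cvtColor(im,cv2.COLOR_RGB2GRAY);x,y=map(int,proj(w,[[.4836,-.3627,.03]])[0])
cs=cv2.HoughCircles(cv2.medianBlur(g,3)[y-60:y+60,x-70:x+70],cv2.HOUGH_GRADIENT,1,10,param1=100,param2=12,minRadius=12,maxRadius=36)
for u,v,r in cs[0][:6]: print(u+x-70,v+y-60,r,onz(w,[(u+x-70,v+y-60)],.03))
cv2.imwrite('pics/w7c.png',cv2.resize(im[y-75:y+75,x-100:x+100,::-1],(600,450),interpolation=2))
E
```

```text
[ 0.48096451 -0.35925268  0.2304357 ]
expect [[315.04481009 219.45414209]]
315.5 217.5 23.9 [[ 0.48185671 -0.36213883  0.03      ]]
319.5 205.5 31.0 [[ 0.47132144 -0.35764814  0.03      ]]
305.5 209.5 34.1 [[ 0.47386152 -0.37042405  0.03      ]]
309.5 225.5 14.7 [[ 0.48870215 -0.36816245  0.03      ]]
```

View pics/w7c.png

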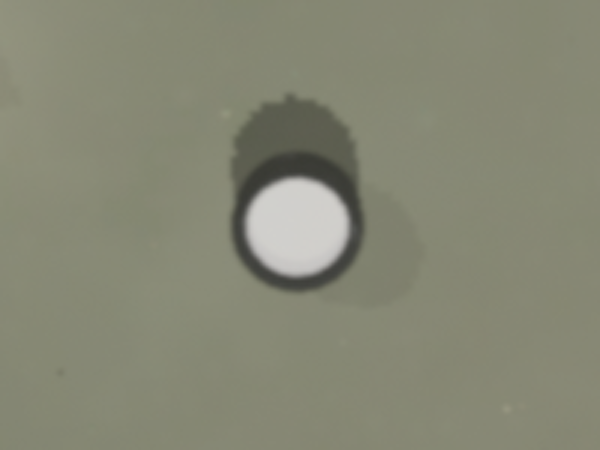

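The loupe's lens centre in the crop is at (297,227), within 1 px of where I expected it. I'll grasp it there.

Call:
arm_command(
  motion=[
    [0.0026, -0.0035, -0.015, 0, 1],
    [0, 0, -0.03, 0, 1],
    [0, 0, -0.035, 0, 1],
    [0, 0, -0.035, 0, 1],
    [0, 0, -0.035, 0, 1],
    [0, 0, -0.03, 0, 1],
    [0, 0, -0.02, 0, 1],
    [0, 0, -0.01, 0, 1],
    [0, 0, -0.003, 0, 1],
    [0, 0, 0, 0, 1],
    [0, 0, 0, 0, 1],
  ],
)

```text
time: 15.57
ee_pos: [0.485, -0.3648, 0.0202]
eef_rot: [-3.14, 0.002, 3.058]
force: [-0.9, -0.8, 0.6]
opening: 0.0953
gripper_force: 0.0
```

Call:
arm_command(
  motion=[
    [-0.0014, 0.0018, -0.005, 0, 1],
    [0, 0, -0.005, 0, 1],
    [0, 0, -0.003, 0, 1],
    [0, 0, 0, 0, 0.7],
    [0, 0, 0, 0, 0.5],
    [0, 0, 0, 0, 0.4],
    [0, 0, 0, 0, 0.38],
    [0, 0, 0, 0, 0.36],
    [0, 0, 0, 0, 0.36],
    [0, 0, 0, 0, 0.36],
  ],
)

```text
time: 16.4
ee_pos: [0.4824, -0.3626, 0.0054]
eef_rot: [-3.141, 0.0, 3.057]
force: [0.2, -0.2, -0.7]
opening: 0.0543
gripper_force: 0.0
```

Call:
arm_command(
  motion=[
    [0, 0, 0, 0, 0.36],
    [0, 0, 0, 0, 0.36],
    [0, 0, 0, 0, 0.36],
    [0, 0, 0, 0, 0.36],
  ],
)

```text
time: 16.73
ee_pos: [0.4824, -0.3626, 0.0054]
eef_rot: [-3.141, 0.0, 3.057]
force: [-0.5, 0.9, 0.5]
opening: 0.0394
gripper_force: 29.9
```

Call:
arm_command(
  motion=[
    [0, 0, 0.005, 0, 0.36],
    [0, 0, 0.015, 0, 0.36],
    [0, 0, 0.03, 0, 0.36],
    [0, 0, 0.03, 0, 0.36],
    [0, 0, 0.03, 0, 0.36],
    [0.005, 0.015, 0.02, 0, 0.36],
    [0.007, 0.03, 0.01, 0, 0.36],
    [0.008, 0.033, 0, 0, 0.36],
    [0.008, 0.033, 0, 0, 0.36],
    [0.008, 0.033, 0, 0, 0.36],
    [0.008, 0.033, 0, 0, 0.36],
    [0.008, 0.033, 0, 0, 0.36],
  ],
)

```text
time: 17.73
ee_pos: [0.5344, -0.1509, 0.1457]
eef_rot: [-3.142, 0.0, 3.056]
force: [0.2, -0.9, -0.8]
opening: 0.0393
gripper_force: 29.9
```

Call:
arm_command(
  motion=[
    [0.008, 0.033, 0, 0, 0.36],
    [0.008, 0.033, 0, 0, 0.36],
    [0.008, 0.033, 0, 0, 0.36],
    [0.004, 0.03, 0, 0, 0.36],
    [0, 0.015, 0, 0, 0.36],
    [0, 0.006, 0, 0, 0.36],
    [0, 0, 0, 0, 0.36],
    [0, 0, 0, 0, 0.36],
    [0, 0, 0, 0, 0.36],
  ],
)

```text
time: 18.48
ee_pos: [0.5623, -0.0036, 0.1454]
eef_rot: [-3.141, -0.0, 3.056]
force: [0.2, 0.1, -0.3]
opening: 0.0391
gripper_force: 29.9
```

```bash
python3 - <<'E'
from h import *
ob=arm.observe();w=cam('wrist',ob);im=arm.snapshot('wrist');cv2.imwrite('pics/w8.png',im[:,:,::-1]);p=ob['ee_pos'];zt=p[2]+.0246
print(p,proj(w,[[p[0],p[1],zt]]))
u,v=map(int,proj(w,[[p[0],p[1],zt]])[0])
g=cv2.cvtColor(im,cv2.COLOR_RGB2GRAY);print(g[v-36:v+44:5,u-50:u+50:5]//10)
E
```

```text
[ 0.56228923 -0.00358242  0.14536298] [[318.6418908  323.73193514]]
[[ 7 11  7  7  7  6  7  6  6  7  9  9  7  7  6  6  7  6  6 12]
 [ 7  7  7  7  6  7  8 18 21 21 21 21 21 21 16  7  6  6  6  6]
 [ 7  6  6  6  7 14 21 21 21 21 21 21 21 21 21 21 11  6  6  6]
 [ 6  6  6  6 15 21 21 21 21 21 21 21 21 21 21 21 21 11  6  6]
 [ 6  6  6  8 21 21 21 21 21 21 21 21 21 21 21 21 21 19  7  6]
 [ 6  6  6 15 20 21 21 21 21 21 21 21 21 21 21 21 21 17 12  6]
 [ 6  6  6 16 17 21 21 21 21 21 21 21 21 21 21 21 19 17 14  6]
 [ 5  6  7 16 17 17 21 21 21 21 21 21 21 21 21 19 16 16 13  6]
 [ 6  7  7  7  7  7  7  7  7  7  7  7  7  7  7  7  7  7  7  7]
 [ 7  7  7  7  7  7  7  7  8  8  8  8  8  8  8  7  7  7  7  7]
 [ 7  8  8  8  8  8  8  8  8  8  8  8  8  8  8  8  8  8  8  8]
 [ 9  9  9  9  9  9  9  9  9  9  9  9  9  9  9  9  9  9  9  9]
 [ 7  7  7  7  8  8  8  8  8  8  8  8  8  8  8  8  8  8  8  7]
 [ 7  7  7  7  7  7  7  7  7  7  7  7  7  7  7  7  7  7  7  7]
 [ 6  6  6  7  7  7  7  7  7  7  7  7  7  7  7  7  7  7  7  7]
 [ 7  7  7  7  7  7  6  6  6  6  6  6  6  6  6  7  7  7  7  7]]
```

```bash
python3 - <<'E'
from h import *
w=cam('wrist');g=cv2.cvtColor(cv2.imread('pics/w8.png'),cv2.COLOR_BGR2GRAY)
m=(g>130).astype(np.uint8);m[:285]=0;m[322:]=0;m[:,:265]=0;m[:,372:]=0
c=max(cv2.findContours(m,0,1)[0],key=cv2.contourArea).reshape(-1,2);c=c[c[:,1]<316]
P=onz(w,c,.14536+.0246)[:,:2]
A=np.c_[2*P,np.ones(len(P))];s=np.linalg.lstsq(A,(P**2).sum(1),rcond=None)[0];r=np.sqrt(s[2]+s[0]**2+s[1]**2)
e=np.hypot(*(P-s[:2]).T)-r;print(s[:2],r,e.std(),len(P))
E
```

```text
[ 0.56309182 -0.00332609] 0.014975918068348672 0.0001268970966422516 91
```

Call:
arm_command(
  motion=[
    [0.0006, 0.0018, -0.01, 0, 0.36],
    [0, 0, -0.02, 0, 0.36],
    [0, 0, -0.025, 0, 0.36],
    [0, 0, -0.02, 0, 0.36],
    [0, 0, -0.01, 0, 0.36],
    [0, 0, -0.005, 0, 0.36],
    [0, 0, 0, 0, 0.36],
    [0, 0, 0, 0, 0.36],
  ],
)

```text
time: 19.2
ee_pos: [0.5636, -0.001, 0.056]
eef_rot: [-3.142, 0.001, 3.056]
force: [0.2, 0.0, -0.1]
opening: 0.0394
gripper_force: 29.9
```

Call:
arm_command(
  motion=[
    [-0.0006, -0.0007, -0.005, 0, 0.36],
    [0, 0, -0.004, 0, 0.36],
    [0, 0, -0.002, 0, 0.36],
    [0, 0, -0.001, 0, 0.36],
    [0, 0, 0, 0, 0.36],
    [0, 0, 0, 0, 0.36],
  ],
)

```text
time: 19.7
ee_pos: [0.5624, -0.0014, 0.0434]
eef_rot: [3.142, 0.0, 3.057]
force: [0.3, -0.8, -1.2]
opening: 0.0396
gripper_force: 29.9
```

Call:
arm_command(
  motion=[
    [0, 0, -0.0007, 0, 0.36],
    [0, 0, 0, 0, 0.36],
    [0, 0, 0, 0, 0.36],
  ],
)

```text
time: 19.95
ee_pos: [0.5624, -0.0014, 0.0427]
eef_rot: [-3.142, 0.0, 3.057]
force: [0.1, -0.2, -1.2]
opening: 0.0391
gripper_force: 29.9
```

Call:
arm_command(
  motion=[
    [0.0005, 0, -0.0007, 0, 0.36],
    [0, 0, 0, 0, 0.36],
    [0, 0, 0, 0, 0.36],
  ],
)

```text
time: 20.2
ee_pos: [0.563, -0.0014, 0.0421]
eef_rot: [3.142, 0.0, 3.057]
force: [0.5, -0.3, 0.3]
opening: 0.039
gripper_force: 29.9
```

Call:
arm_command(
  motion=[
    [0, 0, -0.0006, 0, 0.36],
    [0, 0, 0, 0, 0.36],
    [0, 0, 0, 0, 0.36],
  ],
)

```text
time: 20.45
ee_pos: [0.563, -0.0015, 0.042]
eef_rot: [-3.142, 0.0, 3.057]
force: [-2.9, -0.2, 4.9]
opening: 0.0395
gripper_force: 30.0
```

The loupe touches the plate. I'll ease up slightly and release.

Call:
arm_command(
  motion=[
    [0, 0, 0.0005, 0, 0.36],
    [0, 0, 0, 0, 0.5],
    [0, 0, 0, 0, 0.6],
    [0, 0, 0, 0, 0.7],
    [0, 0, 0, 0, 0.7],
    [0, 0, 0, 0, 0.7],
    [0, 0, 0, 0, 0.7],
  ],
)

```text
time: 21.03
ee_pos: [0.5628, -0.0014, 0.0417]
eef_rot: [3.142, -0.0, 3.057]
force: [-0.3, 0.3, 0.3]
opening: 0.0662
gripper_force: 0.0
```

Call:
arm_command(
  motion=[
    [0, 0, 0.005, 0, 0.7],
    [0, 0, 0.015, 0, 0.7],
    [0, 0, 0.03, 0, 0.7],
    [0, 0, 0.035, 0, 0.7],
    [0, 0, 0.035, 0, 0.7],
    [0, 0, 0.035, 0, 0.7],
    [0, 0, 0.025, 0, 0.7],
    [0, 0, 0, 0, 0.7],
    [0, 0, 0, 0, 0.7],
    [0, 0, 0, 0, 0.7],
  ],
)

```text
time: 21.87
ee_pos: [0.5624, -0.0014, 0.2212]
eef_rot: [3.142, -0.001, 3.057]
force: [-0.7, 0.0, -0.4]
opening: 0.0664
gripper_force: 0.0
```

```bash
python3 - <<'E'
from h import *
ob=arm.observe();w=cam('wrist',ob);im=arm.snapshot('wrist');cv2.imwrite('pics/w9.png',im[:,:,::-1]);print(ob['ee_pos'],ob['opening'],ob['force'])
u,v=map(int,proj(w,[[.5638,-.0015,.0655]])[0]);print(u,v)
g=cv2.cvtColor(im,cv2.COLOR_RGB2GRAY)
def fit(P):
    s=np.linalg.lstsq(np.c_[2*P,np.ones(len(P))],(P**2).sum(1),rcond=None)[0];return s[:2],np.sqrt(s[2]+s[0]**2+s[1]**2)
m=np.zeros_like(g);m[v-22:v+23,u-22:u+23]=(g[v-22:v+23,u-22:u+23]>130)
c=max(cv2.findContours(m,0,1)[0],key=cv2.contourArea).reshape(-1,2);print('lens',fit(onz(w,c,.0655)[:,:2]),len(c))
d=np.zeros_like(g);d[v-70:v+70,u-70:u+70]=g[v-70:v+70,u-70:u+70]<100
c=max(cv2.findContours(d,0,1)[0],key=cv2.contourArea).reshape(-1,2);P=onz(w,c,.0355)[:,:2];print('disc',fit(P),P.min(0),P.max(0))
cs=cv2.resize(arm.snapshot('scene')[210:310,270:390,::-1],(360,300),interpolation=2)
k=onz(w,[(140+337/2,100+85/2)],.069)
cv2.imwrite('pics/c9.png',np.hstack([cv2.resize(im[80:330,160:490,::-1],(396,300)),cs]))
E
```

```text
[ 0.56240094 -0.00139881  0.22116215] 0.06639799998670505 [-0.70550382  0.0042053  -0.36611286]
318 228
lens (array([ 0.56381592, -0.00114784]), np.float64(0.014628731192584357)) 104
disc (array([ 0.56304033, -0.00136428]), np.float64(0.03186545568649632)) [ 0.53024235 -0.03346595] [0.59535643 0.03059115]
```

View pics/c9.png

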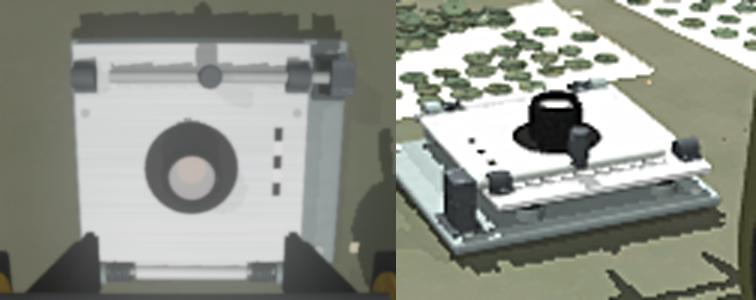

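The loupe stands centred, within about 1 mm of the rubber disc's centre. The rod is in the keeper and the hand is clear, so I'm handing in.

```bash
python3 -c "
from bench import arm
print(arm.sign_off())"
```

```text
the job is handed in; nothing more can be done
None
```

I handed the job in at about 22 s of the 69 s allowed, and the judge's verdict wasn't shown: the plate is bolted level and stays down by itself, and the loupe stands upright within about 1 mm of the coin's centre. The bolt moved about 21–23 mm by my measurements and stopped dead under a 13 N push, which I took as fully home.

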